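# Reset the stockroom label printer with its service key and reset pin

## Robot

A 6-joint arm with a two-finger parallel gripper is mounted at the origin on the work surface. World frame = base frame: x ahead of the robot, y to its left, z up, the work surface at z = 0. Lengths are in m, angles in rad, forces in N, time in s.
With the tool pointing down it reaches from about 0.325 to 0.925 m from the base axis. Payload 3.1 kg.
Tool frame: the origin (TCP) lies between the finger pads; the fingertips stand 22 mm ahead of it and the grasp point (between the pads) lies 3 mm ahead of it; z points along the fingers, y is the line along which they close (so a half turn about z gives the same grasp; the last joint's range is limited). The gripper opens to 85 mm and grips with 20 to 120 N. Pads are 22 mm wide; open, the fingers measure 114 mm over their backs; the gripper's body (76 mm by 85 mm) begins 54 mm behind the grasp point. The pads swing forward as they close: fully open they stand 13 mm farther back than shut.
Start: joints at [1.185, 0.217, 1.613, -0, 1.311, -0.112], TCP at [0.169, 0.602, 0.253] pointing down, gripper open.
Joint ranges: [-2.75, 2.75], [-0.78, 2.1], [0.31, 2.55], [-1.13, 4.27], [0.13, 2.63], [-2.58, 2.58]. Speed limits (rad/s): [2.79, 2.79, 3.14, 3.14, 3.14, 3.14].

## Interface

Orientations are given as a 3x3 rotation matrix whose columns are the frame's x, y, z axes.
In Python, from cell import arm gives the robot as it stands. The module is installed in compiled form; this text tells all that it offers.
- The arm moves only by the shell command python3 -m inch 'ROWS' [OPENING]. ROWS is JSON, a list of rows, each an object with "xyz": the shift along the tool's x, y, z in mm, a list of three; "turn": the turn, a rotation vector about the tool's x, y, z in rad, a list of three. In form: [{"xyz": [x, y, z], "turn": [rx, ry, rz]}, ...]. A call has 1 to 8 rows; each row shifts and turns the commanded pose from where the row before left it, along the tool's axes as they then stand; what a row does not reach is not made up. A row lasts 1/10 s, in which the tool goes at most 50 mm and 8.59 degrees, less where a joint would pass 70% of its speed; a pose out of reach is approached as far as the arm can. A call with a gripper value outside its range is refused whole. OPENING is the closure in counts, from 0 (fully open) to 255 (shut), set as the call begins (- or left out, the last holds). The fingers move at their own pace and stop on an object; the grip force is fixed at half the most. Time passes only in rows, so rows that do not move let the fingers close. It gives the time, the measured TCP pose, the force and the opening at its end, in the units of the state.
- arm.get_state(): the state, without advancing time (a new reading comes with each control period).
- arm.read_camera(name): name is "scene" or "top"; returns a dict with "img" (420x560x3 uint8, red, green, blue), "fx", "fy", "cx", "cy" (pixels), "R" (3x3) and "t" (3): a world point X has camera coordinates R X + t. Camera axes: x right, y down, z forward; pixel columns grow to the right and rows downward; lengths in m; the calibration is good to about 2 mm. A picture is of the moment at which its call begins. There is no depth.
- arm.finish_job(): hands the job in, once; it reports no verdict.
Trained networks look in a picture, given as the dict that the camera call returned (one of the last four; its "shot" number tells which), for a name from the list of things; names that differ only in an ending like _2 or _b are one class to them, and where a whole thing is asked for, a point or a joint stands for the part that bears it (a point fixed in the world has none). Each returns a list of dicts, best first, with "conf" (0 to 1); they miss things now and then, are a little off and sometimes report something else, mostly with a low value. They report only what shows in the picture. A call takes as long as a camera call. They do not tell look-alikes from the thing itself.
- arm.regions_of(picture, thing): "pixels" (420x560 bool, what is visible of it) and "location" ([column, row] in pixels, amid what is visible of it).
The state is a dict: "time_s": time; "joints": joint angles; "qvel": joint speeds; "tau": joint torques, N m; "ee_pos": TCP position; "orientation": TCP orientation; "contact_force": force on the tool from outside, world axes, zero at the start; "torque": the same for the moment, N m; "finger_gap": finger opening in m.
Only numpy, scipy, OpenCV 4.12 (cv2) and the standard library are available. Lean on these libraries where they do the work, as an engineer would, in place of code of your own. Each camera call takes 0.05 s, during which the arm holds its last target. There are 200 camera calls.

## Task

Take the flat service key out of its holder, slide it blade-down into the slot in the label printer's deck until it is fully home with its shoulders on the deck, and let go of it. Only then take the square-handled reset pin from the pen stand, reach its thin end down through the round hole in the same deck and push the recessed button right down; finish while still gripping the pin and holding the button down, with the key left fully home. Leave the round marker, the glue bottle and the carton where they are.

Things in the scene. Friction and masses are not known exactly. Their poses are not given: they have to be found in the camera images.
- printer: Desktop label printer, fixed, 160 (x) x 190 (y) mm. Origin: centre of its underside; z up. Its right part (y -95 to +15 mm) is a flat white deck 75 mm high with the key slot and the reset hole; its left part (y above +15 mm) is a black housing 85 mm high with a round roll cover on it up to 120 mm high, centred at x = +10 mm. Stands on the work surface at a varying place and yaw.
- key_slot (a point): Centre of the mouth of the key slot, in the deck surface (75 mm high), at x = +32, y = -40 mm of the printer. Axes as the printer's. The slot is vertical, 43 mm long along the printer's y, 8 mm wide along its x, 45 mm deep, its mouth edges chamfered.
- reset_hole (a point): Centre of the mouth of the round reset hole, in the deck surface, at x = -35, y = -40 mm of the printer (67 mm from the slot centre). Vertical, 16 mm in diameter, mouth chamfered; the grey button's flat top lies 22 mm below the mouth.
- reset_button (a joint): Travel of the recessed button, m: 0 up, 0.006 fully down. Straight down, sprung: about 0.8 N to start, 5.6 N fully down; returns when let go. The button is 14 mm in diameter.
- key_holder: Fixed dark steel block, 50 (x) x 85 (y) x 50 (z) mm, origin centre of its underside. In its top a slot 43 mm (y) x 8 mm (x), 30 mm deep, holds the key upright. Stands to one side of the printer; it and the pen stand swap sides from run to run.
- key: Flat service key, upright and loose in the holder, about 60 g. Origin: centre of the blade's lower end; z up along the key. Steel blade 5 (x, thickness) x 40 (y, width) mm, z 0 to 40; black head 16 (x) x 50 (y) mm, z 40 to 82, whose underside forms the shoulders that stop on the deck. Either way round fits. At the start its origin is 20 mm above the work surface and the shoulders are 10 mm above the holder's top. Grip the head across its 16 mm thickness.
- pen_stand: Fixed wooden block, 130 (x) x 55 (y) x 60 (z) mm, origin centre of its underside, with two 10 mm holes at x = -40 and +40 mm in its top; one holds the reset pin and the other the marker, which is which varies.
- stylus: Reset pin (stylus), upright and loose in the pen stand, about 45 g. Origin: the tip (lower end); z up along the pin. Thin round steel shaft 6 mm in diameter, z 0 to 45; square aluminium handle 14 x 14 mm, z 45 to 140, sides along its x and y. In the stand the handle's lower end rests on the stand's top, 60 mm high, so the handle's top is 155 mm high.
- marker: Bystander: round marker 20 mm in diameter in the pen stand's other hole, black below and white above, top 115 mm high. Origin at its lower tip, 40 mm above the work surface.
- glue: Bystander: white glue bottle with orange cap, 54 mm in diameter, 120 mm high, on the work surface. Origin: centre of its underside.
- carton: Bystander: small cardboard carton, 60 (x) x 110 (y) x 45 (z) mm, on the work surface. Origin: centre of its underside.
Things that resemble listed ones, but are neither listed nor needed, are in the scene too. Of the things that look like the printer, the larger one is meant. There is more than one size of the key; the one meant has the size given above.

How it is judged:
By the outcome, as a careful person would: the job done as asked, in the order asked, and still so for the second after the job is handed in, while the arm keeps its last pose, push and grip.
It also fails if it takes over 61 s, if anything falls off the work surface, if the arm or the gripper's body presses on something with over 40 N, if the wrist force passes 120 N, or if a joint passes its speed limit or range.

## Working session

There is one attempt and no reset: what is moved stays moved. The work goes in short steps, Python scripts to look and compute and a shell command to move; the robot and the scene stay as the last step left them, time stands still between calls to the robot, and variables do not carry over. Pictures are saved under pics/ and viewed, on a budget of 10 in all, crops included, one or two more only if the job needs it, and the job is handed in when it is done.

```bash
mkdir -p pics; cat > h.py <<'E'
import numpy as np, cv2
from cell import arm
def cam(n):
    return arm.read_camera(n)
def back(c,u,v,z):
    d=c["R"].T@np.array([(u-c["cx"])/c["fx"],(v-c["cy"])/c["fy"],1.0]); o=-c["R"].T@c["t"]
    return o+d*(z-o[2])/d[2]
def proj(c,X):
    p=np.asarray(X)@c["R"].T+c["t"]; return np.stack([c["fx"]*p[...,0]/p[...,2]+c["cx"],c["fy"]*p[...,1]/p[...,2]+c["cy"]],-1)
def save(name,img): cv2.imwrite("pics/"+name,cv2.cvtColor(img,cv2.COLOR_RGB2BGR))
E
python3 - <<'E'
from h import *
s=arm.get_state(); print(s["time_s"],s["ee_pos"],s["orientation"],s["contact_force"])
H=dict(printer=.075,key_holder=.05,key=.102,pen_stand=.06,stylus=.155,marker=.115,glue=.12,carton=.045,key_slot=.075,reset_hole=.075)
for n in ("top","scene"):
    c=cam(n); save(n+"0.png",c["img"]); print(n,c["fx"],-c["R"].T@c["t"],c["R"][2])
    for k in H:
        for r in arm.regions_of(c,k)[:4]:
            p=r["pixels"]; (cc,sz,a)=cv2.minAreaRect(np.argwhere(p)[:,::-1].astype(np.float32))
            print(k,round(r["conf"],2),np.round(r["location"]),p.sum(),np.round(cc),np.round(sz),round(a),np.round(back(c,*r["location"],H[k]),3)[:2])
E
```

```text
0.0 [0.1686862  0.60101388 0.25198871] [[-9.62742802e-01  2.70417247e-01 -8.99875235e-04]
 [ 2.70418613e-01  9.62740286e-01 -2.21695603e-03]
 [ 2.66842994e-04 -2.37770147e-03 -9.99997138e-01]] [ 1.21751595 -0.18486114  1.07987632]
top 501.330199244048 [0.43046724 0.03578544 1.15119678] [ 0.15436531 -0.00176687 -0.98801226]
printer 0.86 [287. 229.] 6564 [288. 228.] [76. 89.] 77 [ 0.565 -0.001]
printer 0.72 [283. 125.] 3259 [282. 125.] [54. 62.] 66 [0.8   0.006]
key_holder 0.67 [172. 265.] 842 [169. 263.] [25. 43.] 77 [0.489 0.251]
key 0.84 [108. 249.] 628 [109. 247.] [17. 41.] 63 [0.521 0.376]
key 0.6 [159. 260.] 199 [164. 262.] [ 9. 25.] 76 [0.498 0.268]
stylus 0.73 [439. 281.] 210 [441. 280.] [10. 22.] 90 [ 0.45  -0.297]
marker 0.67 [287. 228.] 6640 [289. 228.] [77. 89.] 77 [0.563 0.001]
marker 0.6 [449. 243.] 162 [450. 244.] [ 9. 20.] 72 [ 0.529 -0.335]
glue 0.72 [174. 167.] 652 [172. 163.] [33. 24.] 56 [0.693 0.239]
glue 0.24 [389. 173.] 1544 [391. 171.] [51. 31.] 11 [ 0.678 -0.216]
carton 0.7 [392. 171.] 1463 [391. 171.] [50. 30.] 12 [ 0.701 -0.241]
carton 0.41 [176. 165.] 653 [1
[... 690 characters left out ...]
n_stand 0.75 [142. 195.] 1704 [142. 190.] [36. 62.] 37 [ 0.534 -0.311]
stylus 0.66 [142. 158.] 270 [143. 155.] [35.  8.] 72 [ 0.516 -0.292]
marker 0.5 [126. 181.] 183 [126. 181.] [28.  7.] 70 [ 0.546 -0.329]
glue 0.69 [404. 253.] 1173 [404. 253.] [29. 51.] 14 [0.768 0.237]
carton 0.84 [163. 260.] 1981 [162. 262.] [61. 36.] 11 [ 0.713 -0.235]
key_slot 0.89 [285. 305.] 5127 [285. 302.] [69. 79.] 64 [0.844 0.014]
key_slot 0.74 [279. 210.] 6401 [278. 208.] [75. 90.] 77 [0.608 0.008]
reset_hole 0.95 [280. 208.] 6411 [278. 208.] [75. 92.] 77 [0.601 0.009]
reset_hole 0.62 [284. 301.] 5147 [285. 302.] [69. 80.] 65 [0.835 0.013]
reset_hole 0.53 [126. 179.] 264 [126. 181.] [30.  9.] 68 [ 0.495 -0.354]
```

View pics/top0.png

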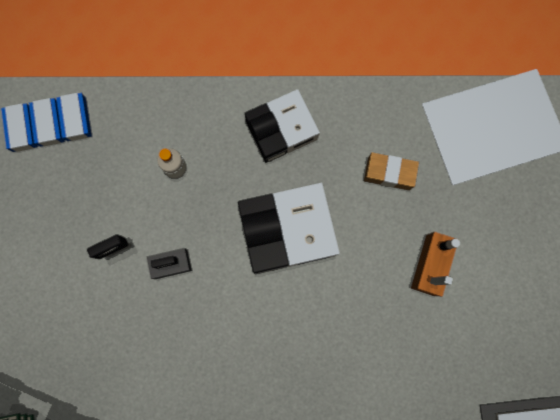

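View pics/scene0.png

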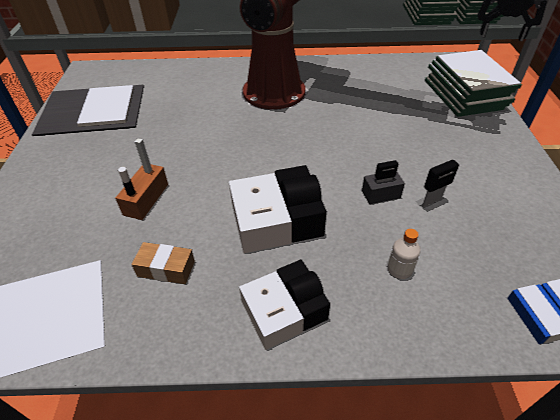

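Top view: large printer (288,228), the smaller look-alike is at (282,125). Holder with a key is at (168,263) and a second key at (108,247). The stand is at (437,265), with the square pin at (440,281) and the round marker at (450,244). Next is an enlarged crop of both keys in both views and of the deck.

```bash
python3 - <<'E'
from h import *
t=cam("top");s=cam("scene")
def cr(c,u,v,w,h,W=400,Hh=300): return cv2.resize(c["img"][v:v+h,u:u+w],(W,Hh),interpolation=cv2.INTER_CUBIC)
a=np.hstack([cr(t,80,225,120,90),cr(s,350,145,120,90)]);b=np.hstack([cr(t,230,175,120,90),cr(t,400,225,80,60+0)])
save("crop1.png",np.vstack([a,b]))
# dark/brown features inside white deck
for n,c,(u0,v0,u1,v1) in(("top",t,(280,190,332,262)),("scene",s,(236,180,285,222))):
    im=c["img"][v0:v1,u0:u1]; g=im.min(2)
    hsv=cv2.cvtColor(im,cv2.COLOR_RGB2HSV)
    m=((hsv[...,1]>50)&(g<170)).astype(np.uint8)
    k,l,st,ce=cv2.connectedComponentsWithStats(m)
    for i in range(1,k):
        if st[i,4]>8:
            q=np.argwhere(l==i)[:,::-1].astype(np.float32); r=cv2.minAreaRect(q)
            p=ce[i]+[u0,v0]; print(n,np.round(p,1),st[i,4],np.round(r[1],1),round(r[2]),np.round(back(c,*p,.075),4))
E
```

```text
scene [282.1 186.1] 28 [9.8 4.9] 63 [0.5329 0.0158 0.075 ]
```

View pics/crop1.png

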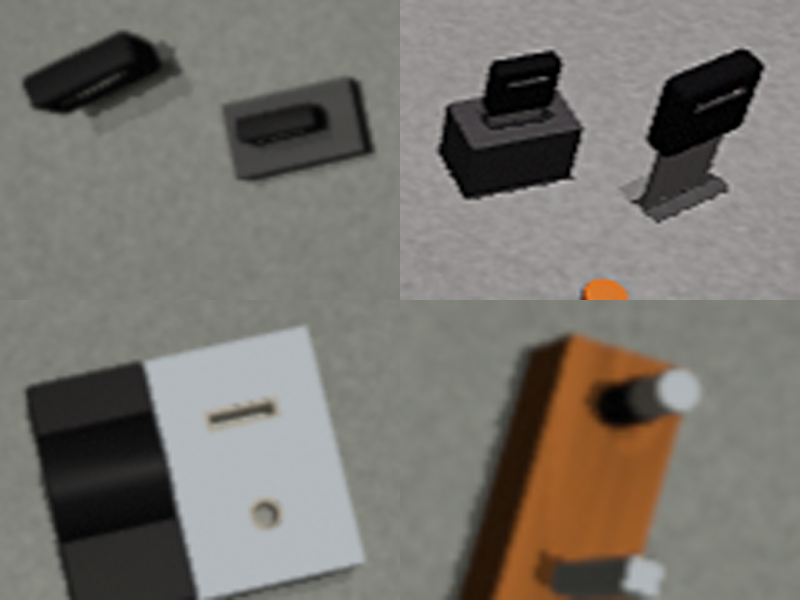

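The upright key in the dark holder block, top (164,262), is the 50 mm one. The one at (108,247) stands free on a foot plate and is clearly larger, so it is the decoy. I'll fit box poses to the masks in both views.

```bash
cat >> h.py <<'E'
from scipy.optimize import minimize
def box(sx,sy,z0,z1,x0=0,y0=0): return np.array([[x0+a*sx/2,y0+b*sy/2,z] for a in(-1,1) for b in(-1,1) for z in(z0,z1)])
def place(P,x,y,a):
    c,s=np.cos(a),np.sin(a); return P@np.array([[c,s,0],[-s,c,0],[0,0,1]])+[x,y,0]
def sil(c,P,S=4):
    m=np.zeros((420*S,560*S),np.uint8); h=cv2.convexHull(((proj(c,P)+.5)*S*16).astype(np.int32).reshape(-1,1,2)); cv2.fillConvexPoly(m,h,255,shift=4)
    return m
def fit(obs,P,x0,S=4):
    ms=[]
    for c,m in obs:
        v,u=np.nonzero(m); b=[max(0,v.min()-15),v.max()+15,max(0,u.min()-15),u.max()+15]
        ms.append((c,b,cv2.resize(m.astype(np.float32)[b[0]:b[1],b[2]:b[3]],None,fx=S,fy=S,interpolation=cv2.INTER_LINEAR)>.5))
    def f(q):
        e=0
        for c,b,m in ms:
            g=sil(c,place(P,q[0]/1000,q[1]/1000,q[2]/100))[b[0]*S:b[1]*S,b[2]*S:b[3]*S]>0
            e+=1-(g&m).sum()/(g|m).sum()
        return e
    x0=np.array([x0[0]*1000,x0[1]*1000,x0[2]*100]); best=None
    for d in(-10,0,10):
        r=minimize(f,x0+[0,0,d],method="Nelder-Mead",options=dict(initial_simplex=x0+[0,0,d]+np.array([[0,0,0],[8,0,0],[0,8,0],[0,0,8]]),xatol=.05,fatol=1e-4))
        if best is None or r.fun<best.fun: best=r
    return best.x*[.001,.001,.01],best.fun
E
python3 - <<'E'
from h import *
t=cam("top");s=cam("scene")
def near(c,k,uv):
    R=[r for r in arm.regions_of(c,k) if np.hypot(*(r["location"]-np.array(uv)))<25]; return R[0]["pixels"] if R else None
T=[("key_holder",(170,264),(384,188),np.vstack([box(.05,.085,0,.05)]),(.49,.25,.25)),
("key",(161,262),(386,170),box(.016,.05,.06,.102),(.49,.26,.25)),
("stylus",(440,281),(142,157),box(.014,.014,.06,.155),(.45,-.3,.25)),
("pen_stand",(437,265),(142,193),box(.13,.055,0,.06),(.5,-.31,-.25)),
("printer",(288,228),(279,208),np.vstack([box(.16,.11,0,.075,0,-.04),box(.16,.08,0,.085,0,.055)]),(.56,0,.25))]
for k,a,b,P,x0 in T:
    o=[(c,near(c,k,u)) for c,u in((t,a),(s,b))]; o=[(c,m) for c,m in o if m is not None]
    if not o: print(k,"none"); continue
    for oo in ([o] if len(o)==1 else [o,o[:1],o[1:]]):
        q,e=fit(oo,P,x0); print(k,len(o),np.round(q,4),round(e,3))
# deck features
for n,c in(("top",t),("scene",s)):
    m=cv2.erode(sil(c,place(box(.14,.09,.075,.075,0,-.04),.565,0,.25),1),np.ones((3,3)))>0
    im=c["img"].astype(int); w=np.median(im[m],0); print(n,w)
    d=(m&((np.abs(im-w)).sum(2)>60)).astype(np.uint8)
    kk,l,st,ce=cv2.connectedComponentsWithStats(d)
    for i in range(1,kk):
        if st[i,4]>8:
            r=cv2.minAreaRect(np.argwhere(l==i)[:,::-1].astype(np.float32)); p=ce[i]
            print(np.round(p,1),st[i,4],np.round(r[1],1),np.round(r[2]),"mid",np.round(r[0],1),np.round(back(c,*r[0],.075),4))
E
```

```text
key_holder 2 [0.495  0.2621 0.2097] 0.475
key_holder 2 [0.4953 0.2622 0.2104] 0.266
key_holder 2 [0.4922 0.2626 0.2079] 0.194
key 1 [0.4955 0.2603 0.3308] 0.12
stylus 1 [ 0.4479 -0.3161  0.9424] 0.103
pen_stand 2 [ 0.4906 -0.3279 -0.3189] 0.324
pen_stand 2 [ 0.4908 -0.3283 -0.3436] 0.179
pen_stand 2 [ 0.4885 -0.3273 -0.3036] 0.131
printer 2 [ 0.5692 -0.0017  0.2194] 0.055
printer 2 [ 0.5695 -0.0024  0.2204] 0.014
printer 2 [ 0.5677 -0.001   0.2269] 0.034
top [178. 184. 187.]
[302.2 208.7] 117 [ 6.1 21.4] 77.0 mid [302.2 208.6] [ 0.6096 -0.0338  0.075 ]
[309.5 238.8] 72 [8. 9.] 90.0 mid [309.5 239. ] [ 0.5431 -0.0486  0.075 ]
scene [220. 219. 226.]
[254.8 190.3] 38 [5. 8.] 90.0 mid [255.  190.5] [ 0.5453 -0.0466  0.075 ]
[261.1 211. ] 71 [ 3.5 20.6] 79.0 mid [261.1 211.2] [ 0.6105 -0.0318  0.075 ]
```

```bash
cat >> h.py <<'E'
from scipy.spatial.transform import Rotation as Rn
import math
def plan(x,y,z,a,step=48,turn=.14):
    """rows from the measured pose to TCP (x,y,z), tool down, tool y at world angle a (mod pi)"""
    s=arm.get_state(); R0=np.array(s["orientation"]); p0=np.array(s["ee_pos"])
    ya=math.atan2(R0[1,1],R0[0,1]); a=ya+(a-ya+np.pi/2)%np.pi-np.pi/2
    yv=np.array([np.cos(a),np.sin(a),0]); zv=np.array([0,0,-1.]); Rt=np.c_[np.cross(yv,zv),yv,zv]
    w=Rn.from_matrix(R0.T@Rt).as_rotvec(); d=np.array([x,y,z])-p0
    N=max(1,math.ceil(np.linalg.norm(d)*1000/step),math.ceil(np.linalg.norm(w)/turn))
    print("t",round(s["time_s"],2),"N",N,"from",np.round(p0,4),"ya",round(ya,3),"turn",np.round(w,3),"force",np.round(s["contact_force"],1),"gap",round(s["finger_gap"],4),"q",np.round(s["joints"],2))
    for i in range(N):
        R=R0@Rn.from_rotvec(w*i/N).as_matrix(); print("xyz",np.round(R.T@d*1000/N,1).tolist(),"turn",np.round(w/N,3).tolist())
E
python3 -c "
from h import *
plan(.495,.2615,.16,.215)"
```

```text
t 1.8 N 11 from [0.169  0.6017 0.2533] ya 1.297 turn [ 0.    -0.     1.082] force [-0.2  0.5  0.5] gap 0.0853 q [ 1.18  0.22  1.61  0.    1.31 -0.11]
xyz [-36.9, -21.8, 8.5] turn [0.0, -0.0, 0.098]
xyz [-38.9, -18.0, 8.5] turn [0.0, -0.0, 0.098]
xyz [-40.4, -14.1, 8.5] turn [0.0, -0.0, 0.098]
xyz [-41.6, -10.1, 8.5] turn [0.0, -0.0, 0.098]
xyz [-42.4, -6.0, 8.5] turn [0.0, -0.0, 0.098]
xyz [-42.8, -1.8, 8.5] turn [0.0, -0.0, 0.098]
xyz [-42.8, 2.5, 8.5] turn [0.0, -0.0, 0.098]
xyz [-42.3, 6.6, 8.5] turn [0.0, -0.0, 0.098]
xyz [-41.5, 10.8, 8.5] turn [0.0, -0.0, 0.098]
xyz [-40.2, 14.8, 8.5] turn [0.0, -0.0, 0.098]
xyz [-38.6, 18.7, 8.5] turn [0.0, -0.0, 0.098]
```

```bash
python3 -m inch '[{"xyz":[-37,-22,0],"turn":[0,0,0.098]},{"xyz":[-39,-18,0],"turn":[0,0,0.098]},{"xyz":[-40,-14,0],"turn":[0,0,0.098]},{"xyz":[-42,-10,0],"turn":[0,0,0.098]},{"xyz":[-42,-6,0],"turn":[0,0,0.098]},{"xyz":[-43,-2,0],"turn":[0,0,0.098]},{"xyz":[-43,2,0],"turn":[0,0,0.098]},{"xyz":[-42,7,0],"turn":[0,0,0.098]}]' 0
python3 -m inch '[{"xyz":[-42,11,10],"turn":[0,0,0.098]},{"xyz":[-40,15,20],"turn":[0,0,0.098]},{"xyz":[-39,19,30],"turn":[0,0,0.098]},{"xyz":[0,0,0],"turn":[0,0,0]},{"xyz":[0,0,0],"turn":[0,0,0]}]'
python3 - <<'E'
from h import *
plan(.495,.2615,.09,.215)
c=cam("top");s=cam("scene")
b=cv2.resize(c["img"][215:305,110:230],(400,300),interpolation=2); a=cv2.resize(s["img"][110:215,330:470],(400,300),interpolation=2)
save("pre.png",np.hstack([b,a]))
for n,x in(("top",c),("scene",s)):
  for r in arm.regions_of(x,"key")[:3]: print(n,np.round(r["location"]),r["conf"],r["pixels"].sum())
E
```

```text
time_s: 2.6
ee_pos: [0.4071, 0.353, 0.2536]
orientation: [[-0.487, 0.873, 0.001], [0.873, 0.487, 0.0], [0.0, 0.001, -1.0]]
contact_force: [0.5, 0.4, 0.1]
finger_gap: 0.0852
time_s: 3.1
ee_pos: [0.4946, 0.2623, 0.1938]
orientation: [[-0.216, 0.976, -0.003], [0.976, 0.216, -0.0], [0.0, -0.003, -1.0]]
contact_force: [0.6, -0.3, 0.8]
finger_gap: 0.0853
t 3.1 N 3 from [0.4946 0.2623 0.1938] ya 0.217 turn [-0.003 -0.     0.002] force [ 0.6 -0.3  0.8] gap 0.0853 q [0.36 0.14 1.82 0.   1.18 0.14]
xyz [-0.3, 0.2, 34.6] turn [-0.001, -0.0, 0.001]
xyz [-0.3, 0.1, 34.6] turn [-0.001, -0.0, 0.001]
xyz [-0.3, 0.1, 34.6] turn [-0.001, -0.0, 0.001]
top [165. 261.] 0.6 175
scene [437. 182.] 0.75 907
```

View pics/pre.png

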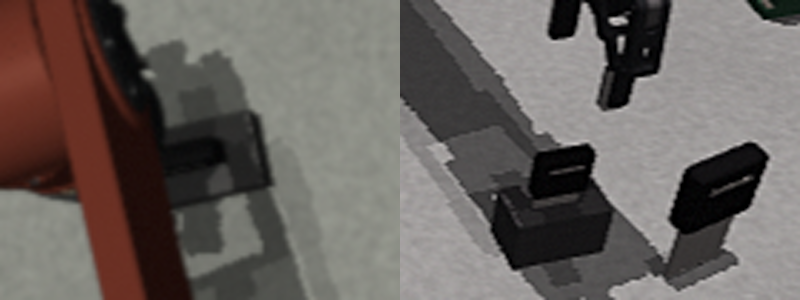

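The gripper straddles the key's line; the arm hides part of the holder in the top view. Descending and gripping.

```bash
python3 -m inch '[{"xyz":[0,0,40],"turn":[0,0,0]},{"xyz":[-1,0,40],"turn":[0,0,0]},{"xyz":[0,0,24],"turn":[0,0,0]},{"xyz":[0,0,0],"turn":[0,0,0]}]' 100
python3 -m inch '[{"xyz":[0,0,0],"turn":[0,0,0]},{"xyz":[0,0,0],"turn":[0,0,0]},{"xyz":[0,0,0],"turn":[0,0,0]},{"xyz":[0,0,0],"turn":[0,0,0]},{"xyz":[0,0,0],"turn":[0,0,0]},{"xyz":[0,0,0],"turn":[0,0,0]},{"xyz":[0,0,0],"turn":[0,0,0]},{"xyz":[0,0,0],"turn":[0,0,0]}]' 255
```

```text
time_s: 3.7
ee_pos: [0.4913, 0.2621, 0.0875]
orientation: [[-0.219, 0.976, -0.007], [0.976, 0.219, -0.003], [-0.001, -0.008, -1.0]]
contact_force: [0.0, -1.2, 0.3]
finger_gap: 0.0519
time_s: 4.5
ee_pos: [0.4957, 0.263, 0.0936]
orientation: [[-0.217, 0.976, 0.001], [0.976, 0.217, 0.002], [0.001, 0.002, -1.0]]
contact_force: [-4.2, -0.2, 5.8]
finger_gap: 0.015
```

```bash
python3 -m inch '[{"xyz":[0,0,-15],"turn":[0,0,0]},{"xyz":[0,0,-30],"turn":[0,0,0]},{"xyz":[0,0,-45],"turn":[0,0,0]},{"xyz":[0,0,-40],"turn":[0,0,0]},{"xyz":[0,0,-10],"turn":[0,0,0]},{"xyz":[0,0,0],"turn":[0,0,0]},{"xyz":[0,0,0],"turn":[0,0,0]}]'
python3 - <<'E'
from h import *
plan(.609,-.034,.23,.22)
E
```

```text
time_s: 5.2
ee_pos: [0.4945, 0.2619, 0.2301]
orientation: [[-0.217, 0.976, -0.001], [0.976, 0.217, -0.0], [-0.0, -0.001, -1.0]]
contact_force: [-0.2, 0.3, -1.1]
finger_gap: 0.0152
t 5.2 N 7 from [0.4945 0.2619 0.2301] ya 0.219 turn [-0.001  0.    -0.001] force [-0.2  0.3 -1.1] gap 0.0152 q [ 0.36  0.1   1.79 -0.    1.25  0.14]
xyz [-44.8, 6.8, 0.0] turn [-0.0, 0.0, -0.0]
xyz [-44.8, 6.8, 0.0] turn [-0.0, 0.0, -0.0]
xyz [-44.8, 6.8, 0.0] turn [-0.0, 0.0, -0.0]
xyz [-44.8, 6.8, 0.0] turn [-0.0, 0.0, -0.0]
xyz [-44.8, 6.8, 0.0] turn [-0.0, 0.0, -0.0]
xyz [-44.8, 6.8, 0.0] turn [-0.0, 0.0, -0.0]
xyz [-44.8, 6.8, 0.0] turn [-0.0, 0.0, -0.0]
```

```bash
python3 -m inch '[{"xyz":[-40,6,0],"turn":[0,0,0]},{"xyz":[-45,7,0],"turn":[0,0,0]},{"xyz":[-45,7,0],"turn":[0,0,0]},{"xyz":[-45,7,0],"turn":[0,0,0]},{"xyz":[-45,7,0],"turn":[0,0,0]},{"xyz":[-45,7,0],"turn":[0,0,0]},{"xyz":[-35,5,0],"turn":[0,0,0]},{"xyz":[-14,2,0],"turn":[0,0,0]}]'
python3 -m inch '[{"xyz":[0,0,20],"turn":[0,0,0]},{"xyz":[0,0,30],"turn":[0,0,0]},{"xyz":[0,0,16],"turn":[0,0,0]},{"xyz":[0,0,0],"turn":[0,0,0]},{"xyz":[0,0,0],"turn":[0,0,0]}]'
python3 - <<'E'
from h import *
plan(.609,-.034,.149,.22)
c=cam("top");s=cam("scene")
a=cv2.resize(s["img"][125:230,220:360],(400,300),interpolation=2);b=cv2.resize(c["img"][170:260,240:360],(400,300),interpolation=2)
save("above.png",np.hstack([b,a]))
T=arm.get_state()["ee_pos"]; 
for n,x in(("top",c),("scene",s)):
  for r in arm.regions_of(x,"key")[:3]:
    print(n,np.round(r["location"]),r["conf"],r["pixels"].sum())
    if n=="scene" and np.hypot(*(r["location"]-proj(x,T)))<40:
      v,u=np.nonzero(r["pixels"]); print("bbox",u.min(),u.max(),v.min(),v.max())
z0=T[2]-.070
print("pred blade", np.round(proj(s,place(box(.005,.04,z0,z0+.04),T[0],T[1],.22)),1).tolist(), "head",np.round(proj(s,place(box(.016,.05,z0+.04,z0+.082),T[0],T[1],.22)),1).tolist())
E
```

```text
time_s: 6.0
ee_pos: [0.6093, -0.037, 0.2275]
orientation: [[-0.214, 0.977, -0.005], [0.977, 0.214, -0.0], [0.001, -0.005, -1.0]]
contact_force: [0.1, 0.8, -0.8]
finger_gap: 0.0151
time_s: 6.5
ee_pos: [0.6095, -0.0332, 0.164]
orientation: [[-0.218, 0.976, -0.002], [0.976, 0.218, 0.0], [0.001, -0.002, -1.0]]
contact_force: [-0.5, 0.0, -0.3]
finger_gap: 0.0151
t 6.5 N 1 from [ 0.6095 -0.0332  0.164 ] ya 0.22 turn [-0.002 -0.001 -0.   ] force [-0.5  0.  -0.3] gap 0.0151 q [-0.17  0.28  1.72  0.    1.15 -0.39]
xyz [-0.7, -0.6, 15.0] turn [-0.002, -0.001, -0.0]
top [108. 248.] 0.89 675
scene [437. 180.] 0.8 970
scene [258. 194.] 0.75 427
bbox 246 271 177 206
pred blade [[250.5, 205.6], [249.2, 192.3], [268.6, 202.2], [268.0, 188.9], [250.9, 207.2], [249.6, 193.9], [269.1, 203.8], [268.5, 190.5]] head [[246.3, 190.9], [244.8, 176.0], [269.7, 186.7], [269.0, 171.8], [247.8, 196.2], [246.3, 181.3], [271.4, 191.9], [270.8, 176.9]]
```

View pics/above.png

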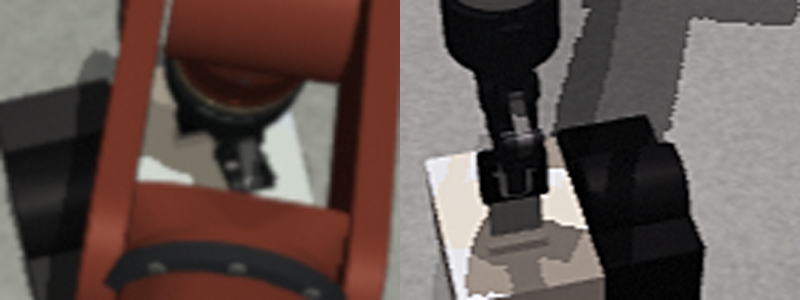

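Key hangs straight in the gripper; blade bottom in the scene view at about (251,207)–(269,204), within half a pixel of prediction and in line with the slot. Descending with force checks.

```bash
python3 -m inch '[{"xyz":[0,0,8],"turn":[0,0,0]},{"xyz":[0,0,8],"turn":[0,0,0]},{"xyz":[0,0,4],"turn":[0,0,0]},{"xyz":[0,0,3],"turn":[0,0,0]},{"xyz":[0,0,0],"turn":[0,0,0]},{"xyz":[0,0,0],"turn":[0,0,0]}]'; python3 -m inch '[{"xyz":[0,0,4],"turn":[0,0,0]},{"xyz":[0,0,0],"turn":[0,0,0]},{"xyz":[0,0,0],"turn":[0,0,0]}]'
```

```text
time_s: 7.3
ee_pos: [0.6101, -0.0339, 0.1418]
orientation: [[-0.217, 0.976, -0.0], [0.976, 0.217, 0.0], [0.0, -0.0, -1.0]]
contact_force: [0.1, 0.6, -1.2]
finger_gap: 0.0152
time_s: 7.6
ee_pos: [0.6101, -0.0339, 0.1377]
orientation: [[-0.217, 0.976, -0.0], [0.976, 0.217, -0.0], [-0.0, -0.0, -1.0]]
contact_force: [-0.2, 0.0, -0.7]
finger_gap: 0.0146
```

```bash
python3 -m inch '[{"xyz":[0,0,6],"turn":[0,0,0]},{"xyz":[0,0,6],"turn":[0,0,0]},{"xyz":[0,0,0],"turn":[0,0,0]}]'; python3 -m inch '[{"xyz":[0,0,6],"turn":[0,0,0]},{"xyz":[0,0,6],"turn":[0,0,0]},{"xyz":[0,0,4],"turn":[0,0,0]},{"xyz":[0,0,0],"turn":[0,0,0]},{"xyz":[0,0,0],"turn":[0,0,0]}]'
```

```text
time_s: 7.9
ee_pos: [0.6091, -0.0338, 0.1243]
orientation: [[-0.217, 0.976, -0.002], [0.976, 0.217, 0.0], [0.001, -0.002, -1.0]]
contact_force: [-0.6, -0.8, -0.2]
finger_gap: 0.0149
time_s: 8.4
ee_pos: [0.6101, -0.0339, 0.1097]
orientation: [[-0.217, 0.976, -0.0], [0.976, 0.217, -0.0], [-0.0, -0.0, -1.0]]
contact_force: [0.3, -0.2, -0.3]
finger_gap: 0.0149
```

```bash
python3 -m inch '[{"xyz":[0,0,3],"turn":[0,0,0]},{"xyz":[0,0,1.5],"turn":[0,0,0]},{"xyz":[0,0,0],"turn":[0,0,0]},{"xyz":[0,0,0],"turn":[0,0,0]}]'; python3 -m inch '[{"xyz":[0,0,1],"turn":[0,0,0]},{"xyz":[0,0,0],"turn":[0,0,0]},{"xyz":[0,0,0],"turn":[0,0,0]}]'
```

```text
time_s: 8.8
ee_pos: [0.6105, -0.0339, 0.1086]
orientation: [[-0.217, 0.976, -0.0], [0.976, 0.217, -0.0], [-0.0, -0.0, -1.0]]
contact_force: [-6.3, 0.7, 13.2]
finger_gap: 0.0153
time_s: 9.1
ee_pos: [0.6106, -0.0339, 0.1086]
orientation: [[-0.217, 0.976, -0.0], [0.976, 0.217, -0.0], [-0.0, -0.0, -1.0]]
contact_force: [-8.9, -0.3, 16.8]
finger_gap: 0.0149
```

Contact at TCP z 0.1086 matches the 0.0936 measured at the grasp plus 15 mm, i.e. shoulders on deck. Releasing, lifting and checking.

```bash
python3 -m inch '[{"xyz":[0,0,0],"turn":[0,0,0]},{"xyz":[0,0,-3],"turn":[0,0,0]},{"xyz":[0,0,0],"turn":[0,0,0]},{"xyz":[0,0,0],"turn":[0,0,0]},{"xyz":[0,0,0],"turn":[0,0,0]},{"xyz":[0,0,0],"turn":[0,0,0]}]' 0
python3 -m inch '[{"xyz":[0,0,-10],"turn":[0,0,0]},{"xyz":[0,0,-30],"turn":[0,0,0]},{"xyz":[0,0,-45],"turn":[0,0,0]},{"xyz":[0,0,-45],"turn":[0,0,0]},{"xyz":[30,0,-10],"turn":[0,0,0]},{"xyz":[45,0,0],"turn":[0,0,0]},{"xyz":[45,0,0],"turn":[0,0,0]},{"xyz":[45,0,0],"turn":[0,0,0]}]'
python3 - <<'E'
from h import *
c=cam("top");s=cam("scene")
a=cv2.resize(s["img"][140:245,220:360],(400,300),interpolation=2);b=cv2.resize(c["img"][170:260,240:360],(400,300),interpolation=2)
save("home.png",np.hstack([b,a]))
z0=.035
P=np.round(proj(s,place(box(.016,.05,z0+.04,z0+.082),.6101,-.0339,.22)),1); print("pred head",P.tolist(),"crop",((P-[220,140])*2.857).astype(int).tolist())
for n,x in(("top",c),("scene",s)):
  for r in arm.regions_of(x,"key")[:3]:
    u=r["location"]; print(n,np.round(u),r["conf"],r["pixels"].sum())
    if 220<u[0]<340:
      for zz in(.035,.038,.041): print(zz,fit([(x,r["pixels"])],box(.016,.05,zz+.04,zz+.082),(.61,-.034,.22)))
plan(.4485,-.316,.25,-.31)
E
```

```text
time_s: 9.7
ee_pos: [0.61, -0.0339, 0.107]
orientation: [[-0.217, 0.976, -0.001], [0.976, 0.217, 0.0], [0.0, -0.001, -1.0]]
contact_force: [0.1, -0.7, 1.9]
finger_gap: 0.0854
time_s: 10.5
ee_pos: [0.5741, 0.1285, 0.2487]
orientation: [[-0.216, 0.976, 0.002], [0.976, 0.216, 0.0], [-0.0, 0.002, -1.0]]
contact_force: [1.4, 0.2, 0.3]
finger_gap: 0.0855
pred head [[248.3, 210.6], [246.9, 197.1], [270.5, 206.4], [269.9, 192.9], [249.6, 215.8], [248.3, 202.4], [272.1, 211.6], [271.6, 198.1]] crop [[80, 201], [76, 163], [144, 189], [142, 151], [84, 216], [80, 178], [148, 204], [147, 165]]
top [112. 250.] 0.77 681
top [300. 206.] 0.69 237
0.035 (array([ 0.61130533, -0.03572965,  0.199268  ]), np.float64(0.11772983114446534))
0.038 (array([ 0.61084725, -0.03506285,  0.19926528]), np.float64(0.12158693115519248))
0.041 (array([ 0.61001146, -0.03468912,  0.21128891]), np.float64(0.12665274878218513))
scene [254. 202.] 0.91 386
0.035 (array([ 0.60915269, -0.03434232,  0.10540707]), np.float64(0.15022050716648294))
0.038 (array([ 0.61193889, -0.03414477,  0.10274129]), np.float64(0.15703157031570314))
0.041 (array([ 0.61516634, -0.03397809,  0.10106768]), np.float64(0.16549486208761488))
scene [439. 179.] 0.55 935
t 10.7 N 10 from [0.5741 0.1281 0.2481] ya 0.222 turn [0.001 0.001 0.532] force [ 0.5 -0.2 -0.2] gap 0.0853 q [ 0.1   0.14  1.71 -0.    1.29 -0.12]
xyz [-40.6, -22.0, -0.2] turn [0.0, 0.0, 0.053]
xyz [-41.7, -19.8, -0.2] turn [0.0, 0.0, 0.053]
xyz [-42.7, -17.6, -0.2] turn [0.0, 0.0, 0.053]
xyz [-43.5, -15.3, -0.2] turn [0.0, 0.0, 0.053]
xyz [-44.3, -13.0, -0.2] turn [0.0, 0.0, 0.053]
xyz [-44.9, -10.6, -0.2] turn [0.0, 0.0, 0.053]
xyz [-45.4, -8.2, -0.2] turn [0.0, 0.0, 0.053]
xyz [-45.8, -5.8, -0.2] turn [0.0, 0.0, 0.053]
xyz [-46.0, -3.3, -0.2] turn [0.0, 0.0, 0.053]
xyz [-46.1, -0.9, -0.2] turn [0.0, 0.0, 0.053]
```

View pics/home.png

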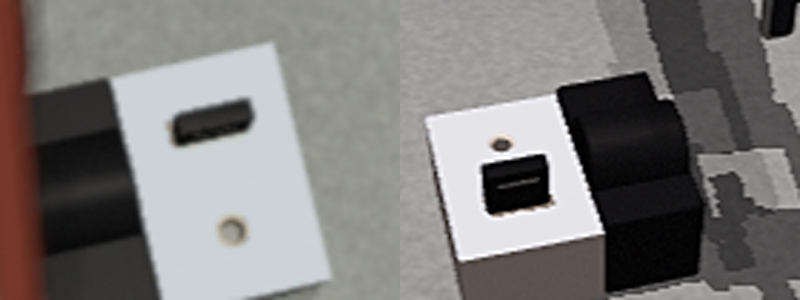

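Key is home: head at top (302,207)/scene (260,203), no blade showing. Now the reset pin; I need its square's yaw.

```bash
python3 - <<'E'
from h import *
c=cam("top");s=cam("scene")
A=cv2.resize(c["img"][232:302,410:470],None,fx=6,fy=6,interpolation=2);B=cv2.resize(s["img"][132:202,110:170],None,fx=6,fy=6,interpolation=2)
save("pin.png",np.hstack([A,B]))
for n,x in(("top",c),("scene",s)):
  for k in("stylus","marker"):
    for r in arm.regions_of(x,k)[:3]:
      p=r["pixels"]; print(n,k,np.round(r["location"]),r["conf"],p.sum(),np.round(back(x,*r["location"],.155),4))
# bright top face of the pin in top view
im=c["img"][265:300,425:465]; g=im.min(2).astype(int); print(g[10:24,10:30])
for yaw in(.22,-.31,-.63,.47): print(yaw,np.round(proj(c,place(box(.014,.014,.155,.155),.4485,-.316,yaw))[[0,2,6,4]],1).tolist())
E
```

```text
top stylus [441. 281.] 0.74 171 [ 0.4511 -0.3003  0.155 ]
top marker [448. 244.] 0.75 171 [ 0.5235 -0.3191  0.155 ]
scene stylus [145. 155.] 0.82 328 [ 0.5074 -0.2868  0.155 ]
scene marker [127. 180.] 0.76 233 [ 0.5877 -0.3082  0.155 ]
scene marker [282. 212.] 0.46 5962 [0.6869 0.013  0.155 ]
[[ 45  48  50  48  46  46  46  46  49  51  53  65  75  99 128 134 139 141
  142 143]
 [ 47  50  52  52  50  50  51  53  54  55  81 137 166 147 138 133 138 139
  142 144]
 [ 52  54  54  55  54  54  53  55  54  61 107 169 196 195 186 179 163 145
  143 144]
 [ 55  55  54  54  55  55  53  53  53  66 131 190 201 202 201 199 192 174
  145 144]
 [ 55  54  55  55  55  54  54  53  54  72 141 196 202 202 202 201 199 182
  148 144]
 [ 55  55  54  55  55  54  55  53  55  84 151 197 202 202 202 201 196 175
  147 144]
 [ 55  54  54  54  54  54  54  53  64 123 182 201 202 202 202 200 185 154
  144 144]
 [ 55  55  56  55  55  54  55  55  63 112 170 193 197 199 202 200 182 144
  141 145]
 [ 58  58  57  58  57  58  59  57  60  77 108 126 141 170 194 196 181 147
  143 145]
 [ 57  58  57  57  58  57  57  57  56  58  71  86  98 120 145 158 161 149
  146 146]
 [ 50  48  47  48  51  51  51  50  49  54  83 115 123 127 135 142 149 149
  148 146]
 [ 44  43  43  46  48  48  46  46  47  60 100 132 135 135 138 143 147 148
  147 145]
 [ 42  41  43  46  47  47  47  47  48  65 106 135 135 133 137 141 143 144
  143 142]
 [ 42  41  43  45  47  47  47  47  50  81 119 136 135 136 139 142 143 145
  144 141]]
0.22 [[453.5, 284.8], [446.6, 286.4], [444.7, 279.4], [451.5, 277.8]]
-0.31 [[451.6, 286.6], [444.7, 284.4], [446.5, 277.6], [453.4, 279.8]]
-0.63 [[450.1, 287.1], [444.1, 282.9], [448.0, 277.1], [454.0, 281.3]]
0.47 [[453.9, 283.6], [447.8, 286.9], [444.2, 280.5], [450.3, 277.3]]
```

View pics/pin.png

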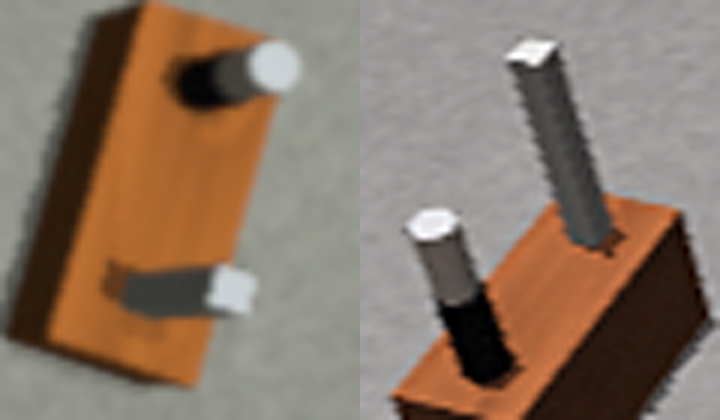

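Top face of the pin centres at about (448.5,280), edges parallel to the stand (yaw -0.31); its position (0.452,-0.315) agrees with the stand's -40 mm hole. The round marker is the other one, at (450,244).

```bash
python3 -m inch '[{"xyz":[-41,-22,0],"turn":[0,0,0.053]},{"xyz":[-42,-20,0],"turn":[0,0,0.053]},{"xyz":[-43,-18,0],"turn":[0,0,0.053]},{"xyz":[-44,-15,0],"turn":[0,0,0.053]},{"xyz":[-44,-13,0],"turn":[0,0,0.053]},{"xyz":[-45,-11,0],"turn":[0,0,0.053]},{"xyz":[-45,-8,0],"turn":[0,0,0.053]},{"xyz":[-46,-6,0],"turn":[0,0,0.053]}]' 100
python3 -m inch '[{"xyz":[-46,-3,0],"turn":[0,0,0.053]},{"xyz":[-43,0,0],"turn":[0,0,0.053]},{"xyz":[0,0,0],"turn":[0,0,0]},{"xyz":[0,0,0],"turn":[0,0,0]}]'
python3 - <<'E'
from h import *
c=cam("top");s=cam("scene")
plan(.452,-.315,.128,-.31)
for n,x in(("top",c),("scene",s)):
    for r in arm.regions_of(x,"stylus")[:2]:
      p=r["pixels"]; print(n,np.round(r["location"]),round(r["conf"],2),p.sum())
      if r["conf"]>.4:
        for yaw in (-.31,): print(fit([(x,p)],box(.014,.014,.06,.155),(.452,-.315,yaw)))
E
```

```text
time_s: 11.8
ee_pos: [0.4715, -0.2315, 0.2476]
orientation: [[0.207, 0.978, 0.001], [0.978, -0.207, -0.0], [-0.0, 0.001, -1.0]]
contact_force: [-0.1, -0.8, -0.2]
finger_gap: 0.0517
time_s: 12.2
ee_pos: [0.4484, -0.3164, 0.2472]
orientation: [[0.309, 0.951, -0.0], [0.951, -0.309, 0.001], [0.001, -0.0, -1.0]]
contact_force: [-0.5, -0.2, -0.5]
finger_gap: 0.052
t 12.3 N 3 from [ 0.4491 -0.3146  0.2471] ya -0.311 turn [-0.001 -0.001 -0.001] force [ 0.5 -0.3  0.4] gap 0.0521 q [-0.74  0.06  1.8   0.    1.28 -0.43]
xyz [0.1, 1.0, 39.7] turn [-0.0, -0.0, -0.0]
xyz [0.1, 1.0, 39.7] turn [-0.0, -0.0, -0.0]
xyz [0.2, 1.0, 39.7] turn [-0.0, -0.0, -0.0]
top [440. 281.] 0.49 192
(array([ 0.45267993, -0.31451095, -0.45190691]), np.float64(0.06873065015479873))
scene [144. 153.] 0.79 258
(array([ 0.4492548 , -0.31557735,  0.08921649]), np.float64(0.12142389167940604))
```

```bash
python3 -m inch '[{"xyz":[0,2,40],"turn":[0,0,0]},{"xyz":[0,1,45],"turn":[0,0,0]},{"xyz":[0,0,34],"turn":[0,0,0]},{"xyz":[0,0,0],"turn":[0,0,0]},{"xyz":[0,0,0],"turn":[0,0,0]}]'
python3 -m inch '[{"xyz":[0,0,0],"turn":[0,0,0]},{"xyz":[0,0,0],"turn":[0,0,0]},{"xyz":[0,0,0],"turn":[0,0,0]},{"xyz":[0,0,0],"turn":[0,0,0]},{"xyz":[0,0,0],"turn":[0,0,0]},{"xyz":[0,0,0],"turn":[0,0,0]}]' 255
```

```text
time_s: 12.9
ee_pos: [0.4523, -0.3149, 0.1284]
orientation: [[0.304, 0.953, -0.001], [0.953, -0.304, 0.001], [0.001, -0.001, -1.0]]
contact_force: [-0.6, -0.2, 0.6]
finger_gap: 0.0518
time_s: 13.5
ee_pos: [0.4531, -0.317, 0.1308]
orientation: [[0.306, 0.952, 0.002], [0.952, -0.306, -0.002], [-0.001, 0.003, -1.0]]
contact_force: [-1.3, 1.5, 5.8]
finger_gap: 0.0132
```

```bash
python3 -m inch '[{"xyz":[0,0,-15],"turn":[0,0,0]},{"xyz":[0,0,-35],"turn":[0,0,0]},{"xyz":[0,0,-45],"turn":[0,0,0]},{"xyz":[0,0,-23],"turn":[0,0,0]},{"xyz":[0,0,0],"turn":[0,0,0]},{"xyz":[0,0,0],"turn":[0,0,0]}]'
python3 -c "
from h import *
plan(.5435,-.0483,.245,-.31)"
```

```text
time_s: 14.1
ee_pos: [0.4521, -0.316, 0.2471]
orientation: [[0.306, 0.952, 0.001], [0.952, -0.306, -0.001], [-0.001, 0.001, -1.0]]
contact_force: [-0.1, 0.4, -0.8]
finger_gap: 0.0133
t 14.1 N 6 from [ 0.4521 -0.316   0.2471] ya -0.311 turn [ 0.001  0.001 -0.001] force [-0.1  0.4 -0.8] gap 0.0133 q [-0.74  0.07  1.8   0.    1.28 -0.43]
xyz [47.1, 0.8, 0.3] turn [0.0, 0.0, -0.0]
xyz [47.1, 0.8, 0.3] turn [0.0, 0.0, -0.0]
xyz [47.1, 0.9, 0.3] turn [0.0, 0.0, -0.0]
xyz [47.1, 0.9, 0.3] turn [0.0, 0.0, -0.0]
xyz [47.1, 0.9, 0.3] turn [0.0, 0.0, -0.0]
xyz [47.1, 0.9, 0.3] turn [0.0, 0.0, -0.0]
```

```bash
python3 -m inch '[{"xyz":[35,1,0],"turn":[0,0,0]},{"xyz":[48,1,0],"turn":[0,0,0]},{"xyz":[48,1,0],"turn":[0,0,0]},{"xyz":[48,1,0],"turn":[0,0,0]},{"xyz":[48,1,0],"turn":[0,0,0]},{"xyz":[38,1,0],"turn":[0,0,0]},{"xyz":[18,0,0],"turn":[0,0,0]}]'
python3 -m inch '[{"xyz":[0,0,15],"turn":[0,0,0]},{"xyz":[0,0,20],"turn":[0,0,0]},{"xyz":[0,0,0],"turn":[0,0,0]},{"xyz":[0,0,0],"turn":[0,0,0]},{"xyz":[0,0,0],"turn":[0,0,0]}]'
python3 - <<'E'
from h import *
plan(.5438,-.048,.21,-.31)
c=cam("top");s=cam("scene")
T=np.array(arm.get_state()["ee_pos"])
b=cv2.resize(c["img"][200:275,260:360],(400,300),interpolation=2);a=cv2.resize(s["img"][120:225,200:340],(400,300),interpolation=2)
save("abovehole.png",np.hstack([b,a]))
for h in(.115,.07): 
  p=proj(s,T-[0,0,h]); print(h,np.round(p,1),"crop",np.round((p-[200,120])*2.857+[400,0]))
h=proj(s,[.5436,-.0483,.075]);print("hole",h,(h-[200,120])*2.857+[400,0])
E
```

```text
time_s: 14.8
ee_pos: [0.5433, -0.0448, 0.2435]
orientation: [[0.303, 0.953, -0.005], [0.953, -0.303, 0.002], [0.001, -0.005, -1.0]]
contact_force: [-0.4, 0.0, -0.3]
finger_gap: 0.0135
time_s: 15.3
ee_pos: [0.5443, -0.0492, 0.2114]
orientation: [[0.307, 0.952, -0.0], [0.952, -0.307, -0.0], [-0.0, -0.0, -1.0]]
contact_force: [1.1, -0.4, -0.1]
finger_gap: 0.0131
t 15.3 N 1 from [ 0.5443 -0.0492  0.2114] ya -0.312 turn [-0.     0.    -0.002] force [ 1.1 -0.4 -0.1] gap 0.0131 q [-0.22  0.09  1.84 -0.    1.21  0.09]
xyz [0.9, -0.8, 1.4] turn [-0.0, 0.0, -0.002]
0.115 [253.3 183.3] crop [552. 181.]
0.07 [252.1 168.3] crop [549. 138.]
hole [254.26668559 189.98881713] [555.03992074 199.95805053]
```

View pics/abovehole.png

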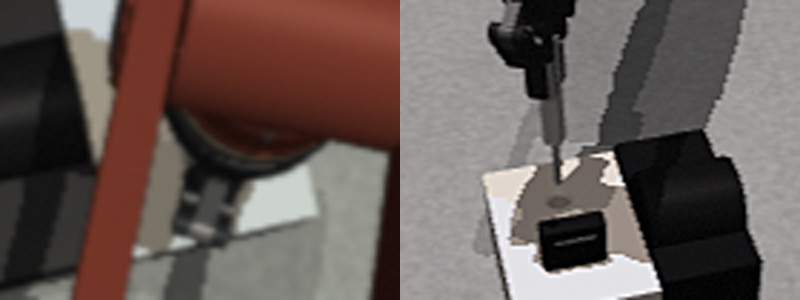

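In the scene crop the tip (559,182) and the hole (558,201) line up to about 1 mm (hole clearance is 5 mm); the key stays home. Descending.

```bash
python3 -m inch '[{"xyz":[-1,0,10],"turn":[0,0,0]},{"xyz":[0,0,10],"turn":[0,0,0]},{"xyz":[0,0,5],"turn":[0,0,0]},{"xyz":[0,0,0],"turn":[0,0,0]},{"xyz":[0,0,0],"turn":[0,0,0]}]'; python3 -m inch '[{"xyz":[0,0,5],"turn":[0,0,0]},{"xyz":[0,0,5],"turn":[0,0,0]},{"xyz":[0,0,0],"turn":[0,0,0]},{"xyz":[0,0,0],"turn":[0,0,0]}]'
```

```text
time_s: 15.9
ee_pos: [0.5439, -0.0492, 0.1859]
orientation: [[0.306, 0.952, -0.001], [0.952, -0.306, 0.0], [-0.0, -0.001, -1.0]]
contact_force: [-0.3, -0.2, 0.3]
finger_gap: 0.013
time_s: 16.3
ee_pos: [0.5439, -0.0493, 0.1761]
orientation: [[0.306, 0.952, -0.001], [0.952, -0.306, 0.0], [-0.0, -0.001, -1.0]]
contact_force: [0.5, -0.7, -1.0]
finger_gap: 0.0131
```

```bash
python3 -m inch '[{"xyz":[0,0,5],"turn":[0,0,0]},{"xyz":[0,0,0],"turn":[0,0,0]},{"xyz":[0,0,0],"turn":[0,0,0]}]'; for i in 1 ; do python3 -m inch '[{"xyz":[0,0,3],"turn":[0,0,0]},{"xyz":[0,0,0],"turn":[0,0,0]},{"xyz":[0,0,0],"turn":[0,0,0]}]'; done; python3 -m inch '[{"xyz":[0,0,3],"turn":[0,0,0]},{"xyz":[0,0,0],"turn":[0,0,0]},{"xyz":[0,0,0],"turn":[0,0,0]}]'
```

```text
time_s: 16.6
ee_pos: [0.5439, -0.0492, 0.1711]
orientation: [[0.306, 0.952, -0.0], [0.952, -0.306, 0.0], [-0.0, -0.0, -1.0]]
contact_force: [0.7, -0.0, -0.5]
finger_gap: 0.013
time_s: 16.9
ee_pos: [0.5444, -0.0493, 0.1686]
orientation: [[0.306, 0.952, 0.001], [0.952, -0.306, -0.0], [0.0, 0.001, -1.0]]
contact_force: [0.2, -0.6, 0.1]
finger_gap: 0.0135
time_s: 17.2
ee_pos: [0.5444, -0.0494, 0.1658]
orientation: [[0.306, 0.952, 0.001], [0.952, -0.306, -0.0], [0.0, 0.001, -1.0]]
contact_force: [-0.9, 0.2, 2.8]
finger_gap: 0.0134
```

```bash
python3 -m inch '[{"xyz":[0,0,3],"turn":[0,0,0]},{"xyz":[0,0,0],"turn":[0,0,0]},{"xyz":[0,0,0],"turn":[0,0,0]}]'; python3 -m inch '[{"xyz":[0,0,2],"turn":[0,0,0]},{"xyz":[0,0,0],"turn":[0,0,0]},{"xyz":[0,0,0],"turn":[0,0,0]}]';  python3 -m inch '[{"xyz":[0,0,2],"turn":[0,0,0]},{"xyz":[0,0,0],"turn":[0,0,0]},{"xyz":[0,0,0],"turn":[0,0,0]}]'
```

```text
time_s: 17.5
ee_pos: [0.5445, -0.0494, 0.1629]
orientation: [[0.306, 0.952, 0.001], [0.952, -0.306, -0.0], [0.0, 0.001, -1.0]]
contact_force: [0.1, -1.0, 4.1]
finger_gap: 0.0134
time_s: 17.8
ee_pos: [0.5448, -0.0494, 0.1624]
orientation: [[0.306, 0.952, 0.001], [0.952, -0.306, -0.0], [0.0, 0.001, -1.0]]
contact_force: [-2.6, 0.1, 11.5]
finger_gap: 0.0133
time_s: 18.1
ee_pos: [0.5451, -0.0495, 0.1621]
orientation: [[0.306, 0.952, 0.001], [0.952, -0.306, -0.0], [0.0, 0.001, -1.0]]
contact_force: [-5.2, 1.1, 17.9]
finger_gap: 0.0135
```

Hard stop after 6 mm of travel, force up to 18 N. One last hold and look before handing in.

```bash
python3 -m inch '[{"xyz":[0,0,0],"turn":[0,0,0]},{"xyz":[0,0,0],"turn":[0,0,0]},{"xyz":[0,0,0],"turn":[0,0,0]},{"xyz":[0,0,0],"turn":[0,0,0]}]'
python3 - <<'E'
from h import *
s=cam("scene"); save("end.png",cv2.resize(s["img"][100:280,100:340],(800,600),interpolation=2))
E
```

```text
time_s: 18.5
ee_pos: [0.5451, -0.0495, 0.1621]
orientation: [[0.306, 0.952, 0.001], [0.952, -0.306, -0.0], [0.0, 0.002, -1.0]]
contact_force: [-4.6, 0.8, 18.6]
finger_gap: 0.0134
```

View pics/end.png

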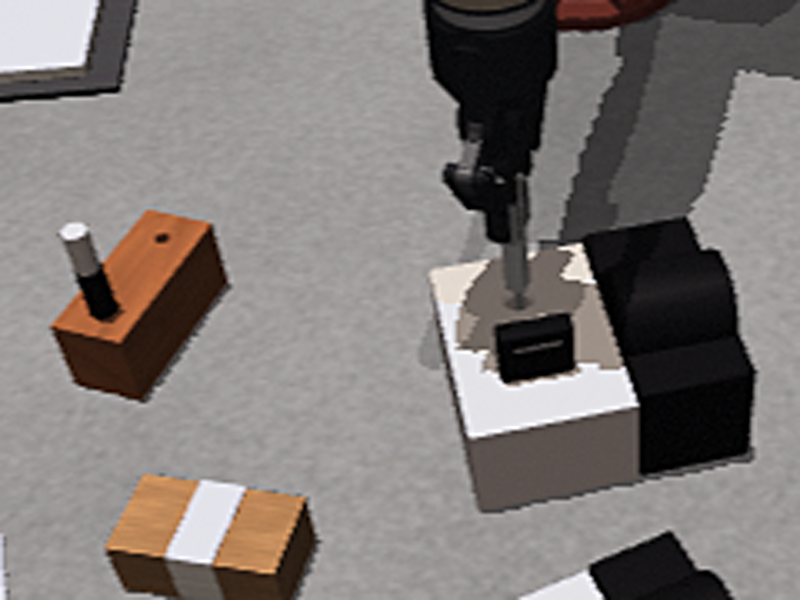

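The pin stands in the hole at crop (515,300), the key head sits flat on the deck (535,348), and the marker and carton are where they were. Handing in.

```bash
python3 -c "
from cell import arm
print(arm.finish_job())"
```

```text
the job is handed in; nothing more can be done
None
```

The key is fully home in the larger printer's slot and released. The reset pin, taken only after that, is still gripped and holding the button down. I handed the job in at about 18.6 s of the 61 s.

**Key:** it went in without resistance until it stopped firmly at 17 N. The tool height there was 0.1086 m, which matches shoulders on the deck when worked out from the height measured at the grasp. The key looked flat on the deck with no blade showing, both after I let go and in the last picture.

**Pin and button:** the button resisted over about 6 mm of travel, from about 0.168 to 0.162 m tool height. It then hit a hard stop, with the force steady at about 18 N against the 5.6 N needed. The grip was stable, with the fingers 13.4 mm apart.

**Disagreements:**
- **Key height:** the commanded grasp height (0.090 m) would have put the shoulders on the deck about 3.5 mm lower. I relied on the measured height instead, and the pictures agreed with it.
- **Pin position:** the pin looked about 3 mm off its predicted position in the scene picture, within the hole's 5 mm clearance.

**Bystanders:** the marker and carton are unmoved in the last picture. The glue bottle was outside it, and the arm never went near it.

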